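# Unfold the crank of a jar vise and clamp a glass jar for opening

### The arm

A 7-joint arm with a two-finger parallel gripper is mounted at the origin on a cart in front of the work surface, level with it; the furniture and walls round the work are solid. World frame = base frame: x ahead of the robot, y to its left, z up, the work surface at z = 0. Lengths are in m, angles in rad, forces in N, time in s.
With the tool pointing down it reaches from about 0.425 to 0.925 m from the base axis. Payload 6.8 kg.
Tool frame: the origin (TCP) lies midway between the tips of the shut fingers; the grasp point (between the pads) lies 19 mm behind it; z points along the fingers, y is the line along which they close (so a half turn about z gives the same grasp; the last joint's range is limited). The gripper opens to 88 mm and grips with 3 to 60 N. Pads are 20 mm wide; open, the fingers measure 115 mm over their backs; the gripper's body (75 mm by 178 mm) begins 61 mm behind the grasp point.
Start: joints at [-1.406, 0.477, 0.022, 1.555, -0.011, 1.109, -0.083], TCP at [0.182, 0.65, 0.223] pointing down, gripper open.
Joint ranges: [-2.96, 2.96], [-0.34, 2.1], [-1.41, 1.46], [0.24, 2.44], [-1.37, 4.51], [0.17, 1.92], [-2.96, 2.96]. Speed limits (rad/s): [2.39, 2.39, 3.14, 3.14, 3.14, 3.14, 3.14].

### API

Orientations are given as a unit quaternion [x, y, z, w].
In Python, from station import state, optics, job gives the robot as it stands.
- The arm moves only by the tool move_arm, never from a script. Its argument "commands" is a list of rows, each a list of 3 entries, a list of its own where there are three numbers: the opening, from 0 (shut) to 1 (fully open), then the shift along the world's x, y, z in m, then the turn about the world's z in rad. In form: [[hand, [dx, dy, dz], yaw], ...]. A call has 1 to 12 rows; each row shifts and turns the commanded pose from where the row before left it; what a row does not reach is not made up. A row lasts 1/8 s, in which the tool goes at most 62.5 mm and 10.7 degrees, less where a joint would pass 70% of its speed; a pose out of reach is approached as far as the arm can. A call with a gripper value outside its range is refused whole. The fingers move at their own pace and stop on an object; the grip force is fixed at half the most. Time passes only in rows, so rows that do not move let the fingers close. It gives the time, the measured TCP pose, the force, the opening and the grip force at its end, in the units of the state.
- state(): the state, without advancing time (a new reading comes with each control period).
- optics.read_camera(name): name is "side" or "top"; returns a dict with "img" (480x640x3 uint8, blue, green, red), "camera_matrix" (3x3 intrinsics, pixels), "extrinsics" (4x4, takes a point from camera to world coordinates). Camera axes: x right, y down, z forward; pixel columns grow to the right and rows downward; lengths in m; the calibration is good to about 2 mm. A picture is of the moment at which its call begins. There is no depth.
- job.close_job(): hands the job in; it is judged then, once.
The state is a dict: "time_s": time; "qpos": joint angles; "qd": joint speeds; "joint_torque": joint torques, N m; "tool_pos": TCP position; "tcp_rot": TCP orientation; "force": force on the tool from outside, world axes, zero at the start; "moment": the same for the moment, N m; "gripper_width": finger opening in m; "finger_force": force on a finger pad.
Only numpy, scipy, OpenCV 4.12 (cv2) and the standard library are available. Lean on these libraries where they do the work, as an engineer would, in place of code of your own. Each camera call takes 0.05 s, during which the arm holds its last target. There are 200 camera calls.

### The job

The honey jar is to be opened one-handed, so clamp it in the jar vise: first swing the crank's folded grip fully up until it snaps upright, then crank clockwise until the jaws hold the jar firmly. It is glass, so feel for the jaws to nip it and stop there without forcing it. Let go with the grip left standing up and the jar upright, and leave the lime and the salt shaker where they are.

Things in the scene. Friction and masses are not known exactly. Their poses are not given: they have to be found in the camera images.
- vise: Jar vise fixed to the worktop: white board 210 x 300 mm (local x, y), top at 16 mm; origin: centre of its underside. At its -y end a grey gearbox (66 x 66 mm, 86 mm high, centre at y = -107 mm) with the crank on top; towards +y follow the moving jaw, the jar and a rear jaw (both 86 mm wide, 72 mm high). The rear jaw is bolted anywhere in an 18 mm range, not reported, 2 to 24 mm from the jar.
- crank_axis (a point): Point on the vertical axis of the crank, at the height of the grip's fold hinge (116 mm above the worktop). A steel collar 32 mm wide, 93 mm high, surrounds the axis under the crank arm.
- grip_hinge (a point): Fold hinge of the grip at the outer end of the steel crank arm, 60 mm from the crank axis, 116 mm above the worktop. The arm is 14 mm wide, its top at 105 mm; two lugs at the hinge are 22 mm wide over all, 7 mm to each side of it along the arm.
- grip_end (a point): Free end of the grip, 54 mm from the fold hinge. Folded, the grip lies level on the arm, from the hinge towards the crank axis; unfolded it stands up over the hinge, end 170 mm above the worktop. Its black sleeve, 18 mm thick, covers 10 to 52 mm from the hinge and spins freely on its pin: a gripper can pinch it from above across the arm, lift it, then crank without turning itself.
- grip (a joint): Fold angle of the grip: 0 = folded flat, 1.571 = upright against its stop (working position). A snap spring presses it against whichever end is nearer, with about 0.14 N m near the ends and none half way (4 N across the sleeve's middle): left below half way, it falls shut again.
- crank (a joint): Angle of the crank, growing clockwise seen from above, which closes the vise: 30 mm of jaw a turn (6.283). From start to nip: 0.3 to 1.6 turns. Running empty takes about 4 N along the circle at the grip (a friction brake, which keeps it where it is left); once both jaws nip the jar, each 10 N of clamping adds 0.75 N. Standing still, the brake's 4 N mostly fade in 0.5 s; the clamping part stays.
- jaw: Moving jaw, a rubber V open towards the jar; origin: bottom of the V, on the board. It moves along the vise's +y as the crank turns clockwise. Firm clamping is 30 to 60 N on the jar: 6 to 8.5 N along the circle at the crank's grip while turning, 3.5 to 5.5 N standing still; 80 N endangers the glass. Rubber and screw give 1 mm per 25 N (0.2 rad of crank); the brake holds about 50 N after release.
- honey_jar: Closed glass honey jar with a yellow lid, 64 mm wide (60 mm where the jaws touch), 100 mm high, about 0.4 kg, standing loose on the board between the jaws, lid top 116 mm above the worktop. Origin: centre of its base. It slides along with the moving jaw until it meets the rear jaw.
- salt_shaker: Bystander: glass salt shaker with metal top, 44 mm wide, 90 mm high, on the board behind the jaws. Origin: centre of its base.
- lime: Bystander: lime, 53 x 46 x 48 mm, on the board in front of the jaws. Origin: its underside.
Things that resemble listed ones, but are neither listed nor needed, are in the scene too. Leave any red look-alike of the honey_jar alone.

How it is judged:
By the outcome, as a careful person would: the job done as asked, in the order asked, and still so for the second after the job is handed in, with the robot touching nothing.
It also fails if it takes over 72 s, if anything falls off the work surface, if the arm or the gripper's body presses on something with over 40 N, if the wrist force passes 120 N, or if a joint passes its speed limit or range.

## Working session

There is one attempt and no reset: what is moved stays moved. The work goes in short steps, Python scripts to look and compute and a tool call to move; the robot and the scene stay as the last step left them, time stands still between calls to the robot, and variables do not carry over. Pictures are saved under pics/ and viewed, at most 10 in all, crops included, and the job is handed in when it is done.

Besides the shell and the picture viewer there is one more tool, called after "Request:" as name(argument=value, ...), one argument or row to a line, values as JSON. move_arm: Moves the arm, as the interface text tells. Its arguments: {"type":"object","properties":{"commands":{"type":"array","items":{"type":"array"}}},"required":["commands"]}

```bash
mkdir -p pics; cat > h.py <<'E'
from station import state, optics, job
import numpy as np, cv2
def cam(n):
    d=optics.read_camera(n); return d['img'],np.array(d['camera_matrix']),np.array(d['extrinsics'])
def ray(K,T,u,v,z):
    d=T[:3,:3]@np.linalg.solve(K,[u,v,1.]); o=T[:3,3]; return o+d*(z-o[2])/d[2]
def proj(K,T,p):
    c=np.linalg.inv(T)@np.r_[p,1]; q=K@c[:3]; return q[:2]/q[2]
E
python3 - <<'E'
from h import *
for n in('top','side'):
    i,K,T=cam(n); cv2.imwrite(f'pics/{n}0.png',i); np.savez(n+'.npz',K=K,T=T); print(n,K,T)
s=state(); print(s)
E
```

```text
top [[497.02639336   0.         332.38418312]
 [  0.         497.02639336 241.7915946 ]
 [  0.           0.           1.        ]] [[-0.01640387 -0.99206219  0.12467366  0.47917334]
 [-0.99963702  0.01360698 -0.02325229  0.28752678]
 [ 0.02137128 -0.12500983 -0.9919253   0.95268462]
 [ 0.          0.          0.          1.        ]]
side [[484.7856706    0.         306.48335784]
 [  0.         484.7856706  236.16963492]
 [  0.           0.           1.        ]] [[-0.98585653 -0.07837344  0.1481368   0.46612945]
 [-0.16652016  0.55786975 -0.81305128  0.97933842]
 [-0.01891942 -0.82621967 -0.56303029  0.56408813]
 [ 0.          0.          0.          1.        ]]
{'time_s': 0.1, 'qpos': array([-1.40609881,  0.47767564,  0.02235732,  1.55629494, -0.0115034 ,
        1.10930485, -0.08311039]), 'qd': array([ 4.09320649e-04, -1.42232786e-03,  1.71014722e-04, -1.47022826e-03,
       -1.09336293e-03, -7.92293921e-04,  9.96136581e-05]), 'joint_torque': array([ 4.37546871e-03, -5.84091854e+01,  1.54008061e+00, -2.73312485e+01,
       -5.42072277e-02,  1.30752189e-02,  4.58288332e-05]), 'tool_pos': array([0.18174032, 0.64953696, 0.2218316 ]), 'tcp_rot': array([ 1.35978310e-01,  9.90711510e-01, -7.75695357e-04, -4.87151707e-05]), 'force': array([-0.49332164, -0.6388198 ,  0.0874862 ]), 'moment': array([ 0.0187948 , -0.03140278, -0.00743362]), 'finger_force': 0.0, 'gripper_width': 0.08785707144565147}
```

View pics/top0.png

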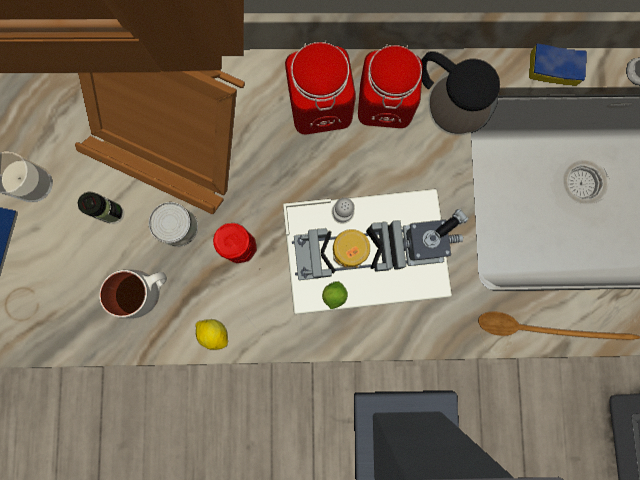

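View pics/side0.png

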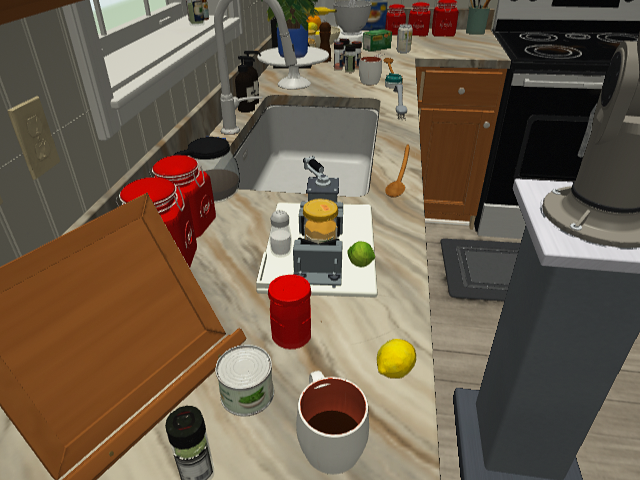

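Top view: the vise board spans (285,195)-(450,310). The gearbox is at (430,240), and the crank runs from (432,239) to about (461,215). The yellow-lidded jar is at (351,248). The red jar at (234,243) is the look-alike and is off the board. Next I'll crop the crank.

```bash
python3 - <<'E'
from h import *
a=cv2.imread('pics/top0.png')[195:285,380:480]; b=cv2.imread('pics/side0.png')[145:235,270:370]
cv2.imwrite('pics/c1.png',np.vstack([cv2.resize(x,None,fx=6,fy=6,interpolation=2)[:,:] for x in (a,)]))
cv2.imwrite('pics/c2.png',cv2.resize(b,None,fx=6,fy=6,interpolation=2))
cv2.imwrite('pics/c.png',cv2.resize(np.hstack([a,b]),None,fx=4,fy=4,interpolation=2))
d=np.load('top.npz');K,T=d['K'],d['T']
# board corners at z=.016
for u,v in((285,204),(437,190),(451,297),(294,313)): print(ray(K,T,u,v,.016))
print('jar',ray(K,T,351,248,.116),'axis',ray(K,T,432,239,.11))
E
```

```text
[0.67105626 0.35509452 0.016     ]
[0.69507659 0.06154868 0.016     ]
[0.48906066 0.04387611 0.016     ]
[0.46417958 0.33928991 0.016     ]
jar [0.57329202 0.23651494 0.116     ] axis [0.58757459 0.09654116 0.11      ]
```

View pics/c.png

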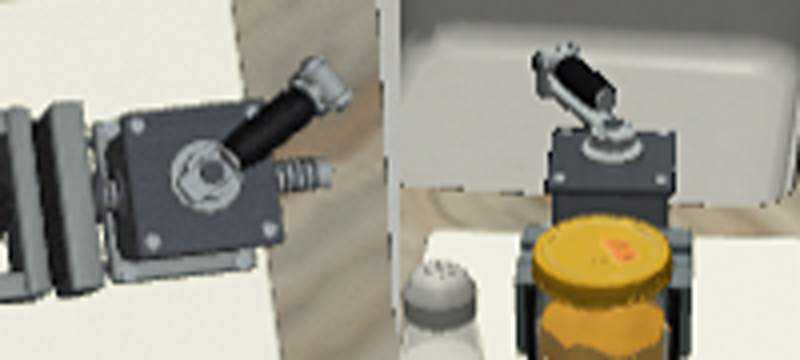

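The zoom shows the crank axis at about (432.5,238) and the hinge lugs at about (461.5,216). The grip is folded back over the arm with its end near (439,234).

```bash
python3 - <<'E'
from h import *
d=np.load('top.npz');K,T=d['K'],d['T']
h=ray(K,T,461.5,216,.116); a=ray(K,T,432.5,238,.108);print('axis',a,'hinge',h,np.linalg.norm((h-a)[:2]),np.degrees(np.arctan2(*(h-a)[1::-1])))
print('sleeve ends', ray(K,T,380+308/4,195+103/4,.12),ray(K,T,380+240/4,195+152/4,.12))
d=np.load('side.npz');K2,T2=d['K'],d['T']
# two-view hinge check: side crop hinge ~ (270+(548-400)/4, 145+62/4)
for n,p in(('hingeSide',(307,160.5)),('axisSide',(270+(612-400)/4,145+128/4))): print(n,ray(K2,T2,*p,.116 if n[0]=='h' else .1))
i=cv2.imread('pics/top0.png')[190:310,280:420]; cv2.imwrite('pics/jaws.png',cv2.resize(i,None,fx=5,fy=5,interpolation=2))
E
```

```text
axis [0.58955657 0.09515056 0.108     ] hinge [0.625945   0.04533774 0.116     ] 0.06168820297170151 -53.85175073271566
sleeve ends [0.61711739 0.054627   0.12      ] [0.59638969 0.08471307 0.12      ]
hingeSide [0.63058764 0.0499933  0.116     ]
axisSide [0.59058068 0.09011744 0.1       ]
```

View pics/jaws.png

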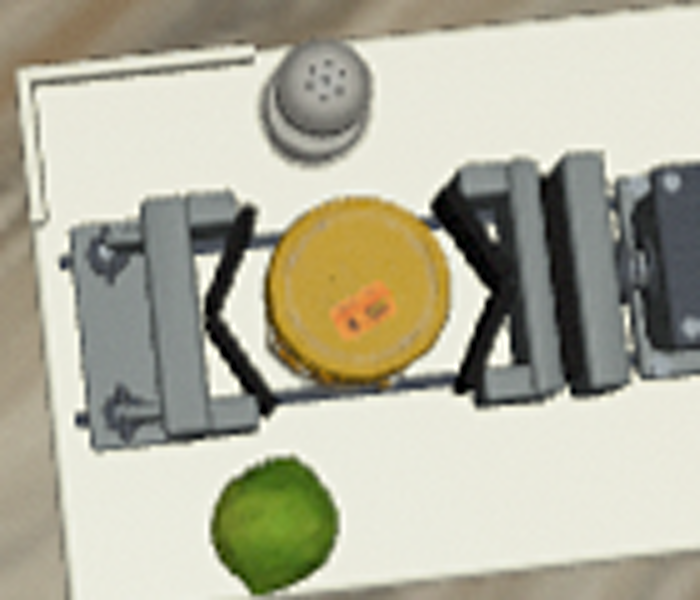

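Rear V bottom is at (212,318) and the moving V bottom at (503,290) in the crop, about 102 mm apart. A nip needs about 67 mm, so roughly 35 mm of travel (about 7.3 rad). Next I'll move above the sleeve.

Request:
move_arm(
  commands=[
    [1,[0.035,-0.048,0],-0.055],
    [0.6,[0.035,-0.048,0],-0.055],
    [0.6,[0.035,-0.048,0],-0.055],
    [0.6,[0.035,-0.048,0],-0.055],
    [0.6,[0.035,-0.048,0],-0.055],
    [0.6,[0.035,-0.048,0],-0.055],
    [0.6,[0.035,-0.048,0],-0.055],
    [0.6,[0.035,-0.048,0],-0.055],
    [0.6,[0.035,-0.048,0],-0.055],
    [0.6,[0.035,-0.048,0],-0.055],
    [0.6,[0.035,-0.048,0],-0.055],
    [0.6,[0.035,-0.048,0],-0.055],
  ],
)

```text
time_s: 1.6
tool_pos: [0.6025, 0.0726, 0.2225]
tcp_rot: [0.45, 0.893, 0.0, -0.0]
force: [-0.1, 1.3, 0.1]
gripper_width: 0.0527
finger_force: 0.0
```

Request:
move_arm(
  commands=[
    [0.6,[0,0,0],0],
    [0.6,[0,0,0],0],
    [0.6,[0,0,0],0],
  ],
)

```text
time_s: 1.98
tool_pos: [0.601, 0.0761, 0.2224]
tcp_rot: [0.448, 0.894, 0.0, -0.001]
force: [-0.5, -0.1, -0.0]
gripper_width: 0.0529
finger_force: 0.0
```

Request:
move_arm(
  commands=[
    [0.6,[0.004,-0.003,-0.04],0],
    [0.6,[0,0,-0.04],0],
    [0.6,[0,0,0],0],
    [0.6,[0,0,0],0],
  ],
)

```text
time_s: 2.48
tool_pos: [0.6064, 0.072, 0.1441]
tcp_rot: [0.449, 0.893, 0.001, 0.001]
force: [0.2, -0.4, -0.1]
gripper_width: 0.0528
finger_force: 0.0
```

```bash
python3 - <<'E'
from h import *
i,K,T=cam('side');j,K1,T1=cam('top');p=state()['tool_pos'];print(p,proj(K,T,p))
cv2.imwrite('pics/d1.png',cv2.resize(np.hstack([i[120:220,260:360],j[190:290,380:480]]),None,fx=4,fy=4,interpolation=2))
E
```

```text
[0.60701508 0.07165665 0.14466851] [316.32002859 152.91525009]
```

View pics/d1.png

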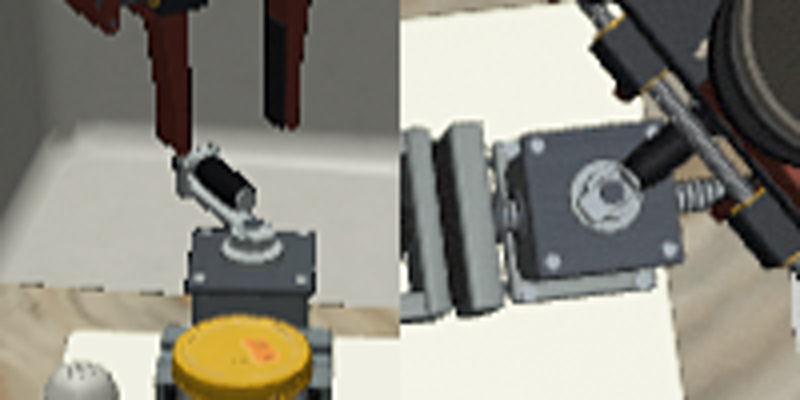

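In the side crop the fingertips are at about (177,150) and (280,125), straddling the sleeve at (225,175) below them. The alignment is good, so I'll descend and close.

Request:
move_arm(
  commands=[
    [0.6,[0,0,-0.03],0],
    [0.6,[0,0,-0.015],0],
    [0.6,[0,0,0],0],
    [0.6,[0,0,0],0],
    [0,[0,0,0],0],
    [0,[0,0,0],0],
    [0,[0,0,0],0],
    [0,[0,0,0],0],
    [0,[0,0,0],0],
  ],
)

```text
time_s: 3.7
tool_pos: [0.6073, 0.0721, 0.0982]
tcp_rot: [0.449, 0.893, 0.001, 0.001]
force: [3.9, 3.5, -0.3]
gripper_width: 0.0173
finger_force: 30.0
```

Request:
move_arm(
  commands=[
    [0,[0.0007,-0.0009,0.0083],0],
    [0,[0.002,-0.0025,0.0077],0],
    [0,[0.0032,-0.004,0.0066],0],
    [0,[0.0042,-0.0051,0.0051],0],
    [0,[0,0,0],0],
    [0,[0,0,0],0],
  ],
)

```text
time_s: 4.45
tool_pos: [0.6138, 0.0626, 0.1241]
tcp_rot: [0.448, 0.894, 0.001, -0.003]
force: [-1.3, 8.8, -3.8]
gripper_width: 0.0172
finger_force: 30.0
```

Request:
move_arm(
  commands=[
    [0,[0.0049,-0.006,0.0032],0],
    [0,[0.0052,-0.0064,0.0011],0],
    [0,[0.001,-0.0012,0],0],
    [0,[0,0,0],0],
    [0,[0,0,0],0],
  ],
)

```text
time_s: 5.08
tool_pos: [0.624, 0.0492, 0.1299]
tcp_rot: [0.449, 0.894, 0.001, -0.004]
force: [-8.2, 8.9, 11.6]
gripper_width: 0.0172
finger_force: 30.0
```

```bash
python3 - <<'E'
from h import *
i,K,T=cam('side');j,K1,T1=cam('top');p=state()['tool_pos'];print(p,proj(K,T,p))
cv2.imwrite('pics/d2.png',cv2.resize(np.hstack([i[120:220,260:360],j[190:290,380:480]]),None,fx=4,fy=4,interpolation=2))
E
```

```text
[0.6240292  0.04920342 0.12994414] [310.00228855 154.47639867]
```

View pics/d2.png

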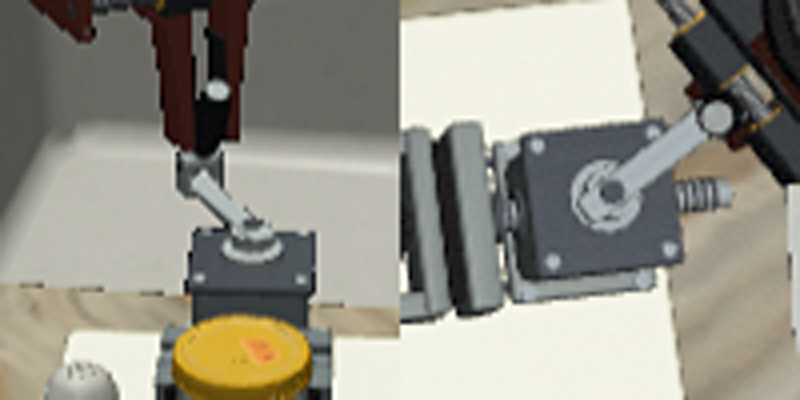

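The side crop shows the grip standing almost upright in the fingers, with its end at (215,90) above the lugs at (200,170). Pad friction resists the last few degrees, so I'll release to let the spring snap it against the stop, then regrip.

Request:
move_arm(
  commands=[
    [0.4,[0,0,0],0],
    [0.4,[0,0,0],0],
    [0.4,[0,0,0.004],0],
    [0.4,[0,0,0],0],
  ],
)

```text
time_s: 5.68
tool_pos: [0.6274, 0.0445, 0.134]
tcp_rot: [0.45, 0.893, 0.0, 0.0]
force: [-0.2, -0.3, -0.1]
gripper_width: 0.0353
finger_force: 0.0
```

```bash
python3 - <<'E'
from h import *
i,K,T=cam('side');j,K1,T1=cam('top');p=state()['tool_pos'];print(p,proj(K,T,p))
for b in ([.6265,.0467,.116],[.6265,.0467,.170]): print(4*(proj(K,T,b)-[260,120]),4*(proj(K1,T1,b)-[380,190])+[400,0])
cv2.imwrite('pics/d3.png',cv2.resize(np.hstack([i[120:220,260:360],j[190:290,380:480]]),None,fx=4,fy=4,interpolation=2))
E
```

```text
[0.62713557 0.04476587 0.13372567] [308.8639956  151.86980843]
[196.57906269 159.76255696] [722.78555105 102.76574413]
[194.92808363  64.34980212] [760.00261422  79.00950865]
```

View pics/d3.png

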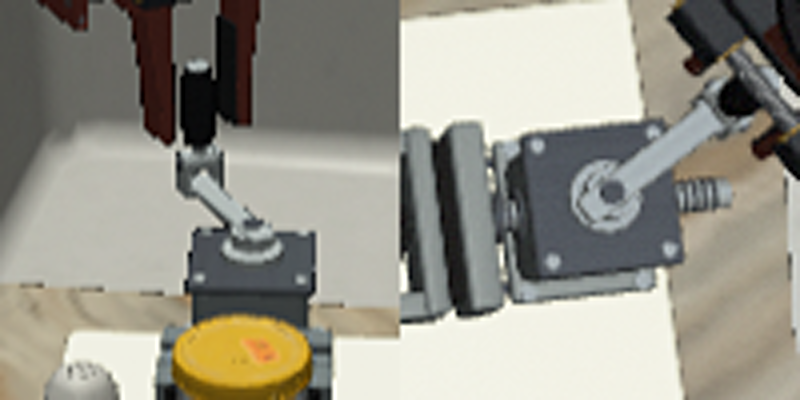

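The grip is upright, with its end at (197,65) against a predicted (195,64). I'll regrip and compute the circle increments.

Request:
move_arm(
  commands=[
    [0,[0,0,0],0],
    [0,[0,0,0],0],
    [0,[0,0,0],0],
    [0,[0,0,0],0],
  ],
)

```text
time_s: 6.28
tool_pos: [0.627, 0.045, 0.1336]
tcp_rot: [0.45, 0.893, -0.0, -0.0]
force: [0.2, -0.1, -1.1]
gripper_width: 0.0173
finger_force: 30.0
```

```bash
cat > arc.py <<'E'
import sys; from h import *
ax=np.array([float(sys.argv[1]),float(sys.argv[2])]); d=float(sys.argv[3]); n=int(sys.argv[4])
c=np.array([float(sys.argv[5]),float(sys.argv[6])]) if len(sys.argv)>6 else state()['tool_pos'][:2]
v=c-ax; f=np.arctan2(v[1],v[0]); p=c
print('r',np.hypot(*v),'ang',f)
for k in range(1,n+1):
    q=ax+.06*np.array([np.cos(f-d*k),np.sin(f-d*k)]); s=np.round(q-p,4); p=p+s; print('[0, [%g, %g, 0], 0],'%tuple(s),end=' ')
print('end',p)
E
python3 arc.py .5895 .094 .15 12
```

```text
r 0.06173272949921415 ang -0.9175145303846686
[0, [-0.0086, -0.0035, 0], 0], [0, [-0.0082, -0.0038, 0], 0], [0, [-0.0086, -0.0024, 0], 0], [0, [-0.0089, -0.0012, 0], 0], [0, [-0.009, 0.0002, 0], 0], [0, [-0.0089, 0.0015, 0], 0], [0, [-0.0085, 0.0029, 0], 0], [0, [-0.008, 0.0041, 0], 0], [0, [-0.0073, 0.0052, 0], 0], [0, [-0.0065, 0.0063, 0], 0], [0, [-0.0054, 0.0071, 0], 0], [0, [-0.0043, 0.0079, 0], 0], end [0.53482089 0.06927845]
```

Request:
move_arm(
  commands=[
    [0,[-0.0076,-0.005,0],0],
    [0,[-0.0082,-0.0038,0],0],
    [0,[-0.0086,-0.0024,0],0],
    [0,[-0.0089,-0.0012,0],0],
    [0,[-0.009,0.0002,0],0],
    [0,[-0.0089,0.0015,0],0],
    [0,[-0.0085,0.0029,0],0],
    [0,[-0.008,0.0041,0],0],
    [0,[-0.0073,0.0052,0],0],
    [0,[-0.0065,0.0063,0],0],
    [0,[-0.0054,0.0071,0],0],
    [0,[-0.0043,0.0079,0],0],
  ],
)

```text
time_s: 7.78
tool_pos: [0.5372, 0.0671, 0.1338]
tcp_rot: [0.45, 0.893, 0.001, 0.002]
force: [11.5, -0.1, -11.1]
gripper_width: 0.0178
finger_force: 30.0
```

```bash
cat > st.py <<'E'
import sys; from h import *
s=state(); ax=np.array([float(sys.argv[1]),float(sys.argv[2])]); v=s['tool_pos'][:2]-ax; r=np.hypot(*v); u=v/r; t=np.array([u[1],-u[0]])
print('ang',np.arctan2(v[1],v[0]),'r',r,'Fopp',-s['force'][:2]@t,'Frad',s['force'][:2]@u,s['force'],s['time_s'])
E
python3 st.py .5895 .094; python3 arc.py .5895 .094 .17 12
```

```text
ang -2.6661913649614553 r 0.058789619869111465 Fopp 5.354167239535174 Frad -10.18564155499066 [ 11.50672389  -0.09851895 -11.1014266 ] 7.775
r 0.058789619869111465 ang -2.6661913649614553
[0, [-0.005, 0.0089, 0], 0], [0, [-0.0022, 0.0099, 0], 0], [0, [-0.0005, 0.0102, 0], 0], [0, [0.0012, 0.0101, 0], 0], [0, [0.0029, 0.0098, 0], 0], [0, [0.0046, 0.0091, 0], 0], [0, [0.0059, 0.0082, 0], 0], [0, [0.0074, 0.0071, 0], 0], [0, [0.0084, 0.0058, 0], 0], [0, [0.0092, 0.0042, 0], 0], [0, [0.0099, 0.0027, 0], 0], [0, [0.0101, 0.0009, 0], 0], end [0.58912961 0.15399227]
```

```bash
python3 arc.py .5905 .093 .17 12 .5359 .0675
```

```text
r 0.0602611815350479 ang -2.7046647419056207
[0, [-0.0033, 0.0097, 0], 0], [0, [-0.0018, 0.01, 0], 0], [0, [-0.0001, 0.0102, 0], 0], [0, [0.0016, 0.01, 0], 0], [0, [0.0032, 0.0097, 0], 0], [0, [0.0049, 0.0089, 0], 0], [0, [0.0063, 0.008, 0], 0], [0, [0.0076, 0.0068, 0], 0], [0, [0.0086, 0.0055, 0], 0], [0, [0.0094, 0.0039, 0], 0], [0, [0.01, 0.0022, 0], 0], [0, [0.0101, 0.0006, 0], 0], end [0.5924 0.153 ]
```

Request:
move_arm(
  commands=[
    [0,[-0.0033,0.0097,0],0],
    [0,[-0.0018,0.01,0],0],
    [0,[-0.0001,0.0102,0],0],
    [0,[0.0016,0.01,0],0],
    [0,[0.0032,0.0097,0],0],
    [0,[0.0049,0.0089,0],0],
  ],
)

```text
time_s: 8.52
tool_pos: [0.539, 0.123, 0.1335]
tcp_rot: [0.451, 0.893, -0.002, -0.0]
force: [-0.9, -4.3, 0.0]
gripper_width: 0.0174
finger_force: 30.0
```

Request:
move_arm(
  commands=[
    [0,[0.0063,0.008,0],0],
    [0,[0.0076,0.0068,0],0],
    [0,[0.0086,0.0055,0],0],
    [0,[0.0094,0.0039,0],0],
    [0,[0.01,0.0022,0],0],
    [0,[0.0101,0.0006,0],0],
  ],
)

```text
time_s: 9.28
tool_pos: [0.5921, 0.1538, 0.1335]
tcp_rot: [0.449, 0.893, -0.0, -0.001]
force: [-4.2, -3.9, 3.5]
gripper_width: 0.0175
finger_force: 30.0
```

```bash
python3 st.py .5905 .093;python3 arc.py .5905 .093 .17 12 .5924 .153; python3 - <<'E'
from h import *
i,K,T=cam('side');j,K1,T1=cam('top')
cv2.imwrite('pics/d4.png',cv2.resize(np.hstack([i[120:300,250:390],j[190:310,280:420].repeat(1,0) if 0 else cv2.copyMakeBorder(j[190:310,280:480],0,60,0,0,0)]),None,fx=2.3,fy=2.3,interpolation=2))
E
```

```text
ang 1.5442151524513983 r 0.06082957819343682 Fopp 4.102614932405 Frad -3.971643687377248 [-4.20672417 -3.86120119  3.51015506] 9.275
r 0.060030075795387765 ang 1.5391402386407635
[0, [0.0101, -0.0012, 0], 0], [0, [0.0098, -0.0029, 0], 0], [0, [0.0091, -0.0045, 0], 0], [0, [0.0083, -0.006, 0], 0], [0, [0.0071, -0.0072, 0], 0], [0, [0.0058, -0.0084, 0], 0], [0, [0.0043, -0.0093, 0], 0], [0, [0.0026, -0.0098, 0], 0], [0, [0.001, -0.0102, 0], 0], [0, [-0.0008, -0.0101, 0], 0], [0, [-0.0025, -0.0099, 0], 0], [0, [-0.0041, -0.0093, 0], 0], end [0.6431 0.0642]
```

View pics/d4.png

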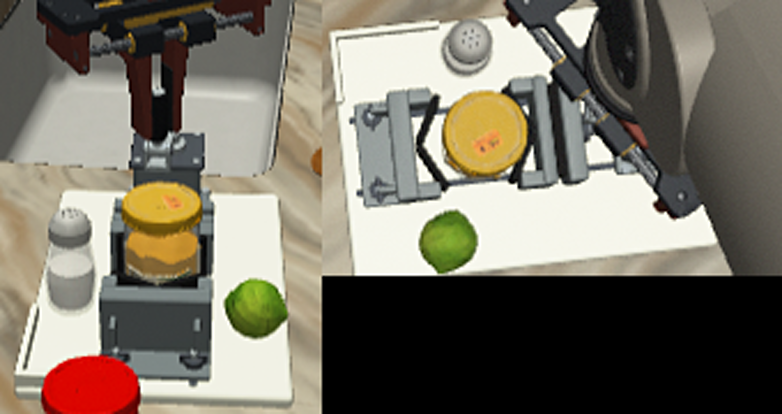

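The moving jaw is now at the jar, and the jar is still about 17 mm from nipping at the rear V (418,147). Tracking is clean at about 4 N, so I'll continue.

Request:
move_arm(
  commands=[
    [0,[0.0101,-0.0012,0],0],
    [0,[0.0098,-0.0029,0],0],
    [0,[0.0091,-0.0045,0],0],
    [0,[0.0083,-0.006,0],0],
    [0,[0.0071,-0.0072,0],0],
    [0,[0.0058,-0.0084,0],0],
  ],
)

```text
time_s: 10.12
tool_pos: [0.6422, 0.1261, 0.1335]
tcp_rot: [0.449, 0.894, 0.001, -0.001]
force: [-4.5, 2.7, 1.9]
gripper_width: 0.0173
finger_force: 30.0
```

Request:
move_arm(
  commands=[
    [0,[0.0043,-0.0093,0],0],
    [0,[0.0026,-0.0098,0],0],
    [0,[0.001,-0.0102,0],0],
    [0,[-0.0008,-0.0101,0],0],
  ],
)

```text
time_s: 10.62
tool_pos: [0.6511, 0.0853, 0.1337]
tcp_rot: [0.449, 0.894, 0.002, 0.001]
force: [1.7, 5.9, -2.2]
gripper_width: 0.0172
finger_force: 30.0
```

```bash
python3 st.py .5905 .093;python3 arc.py .5905 .093 .1 12 .6497 .0834;
```

```text
ang -0.12592511032888054 r 0.06109395093758977 Fopp 6.0798917154609615 Frad 0.9296335725407139 [ 1.68586188  5.91499548 -2.2109801 ] 10.625
r 0.05997332740477223 ang -0.1607627406258346
[0, [-0.0012, -0.0059, 0], 0], [0, [-0.0019, -0.0057, 0], 0], [0, [-0.0024, -0.0055, 0], 0], [0, [-0.0029, -0.0052, 0], 0], [0, [-0.0034, -0.0049, 0], 0], [0, [-0.0039, -0.0046, 0], 0], [0, [-0.0044, -0.0041, 0], 0], [0, [-0.0047, -0.0037, 0], 0], [0, [-0.0051, -0.0032, 0], 0], [0, [-0.0054, -0.0026, 0], 0], [0, [-0.0056, -0.0021, 0], 0], [0, [-0.0058, -0.0016, 0], 0], end [0.603  0.0343]
```

Request:
move_arm(
  commands=[
    [0,[0,0,0],0],
    [0,[0,0,0],0],
    [0,[0,0,0],0],
    [0,[0,0,0],0],
    [0,[0,0,0],0],
  ],
)

```text
time_s: 11.25
tool_pos: [0.6506, 0.0833, 0.1338]
tcp_rot: [0.45, 0.893, 0.0, 0.001]
force: [4.9, -0.2, -4.6]
gripper_width: 0.0173
finger_force: 30.0
```

Request:
move_arm(
  commands=[
    [0,[-0.0006,-0.003,0],0],
    [0,[-0.0006,-0.0029,0],0],
  ],
)

```text
time_s: 11.5
tool_pos: [0.6497, 0.0793, 0.1338]
tcp_rot: [0.449, 0.893, 0.001, 0.001]
force: [6.6, 3.0, -6.4]
gripper_width: 0.0173
finger_force: 30.0
```

```bash
python3 st.py .5905 .093
```

```text
ang -0.2273647333813097 r 0.060811343952860586 Fopp 4.449948878926838 Frad 5.788830075711849 [ 6.64291438  3.03055889 -6.41576855] 11.5
```

```bash
sed -i 's/ax+.06\*/ax+.0605*/' arc.py; python3 arc.py .5912 .093 .1 12 .6485 .0775
```

```text
r 0.059359413743735726 ang -0.26418349418170206
[0, [-0.0008, -0.006, 0], 0], [0, [-0.0024, -0.0056, 0], 0], [0, [-0.003, -0.0053, 0], 0], [0, [-0.0035, -0.0049, 0], 0], [0, [-0.0039, -0.0046, 0], 0], [0, [-0.0044, -0.0041, 0], 0], [0, [-0.0048, -0.0037, 0], 0], [0, [-0.0051, -0.0032, 0], 0], [0, [-0.0055, -0.0027, 0], 0], [0, [-0.0056, -0.0021, 0], 0], [0, [-0.0059, -0.0015, 0], 0], [0, [-0.006, -0.001, 0], 0], end [0.5976 0.0328]
```

Request:
move_arm(
  commands=[
    [0,[-0.0008,-0.006,0],0],
    [0,[-0.0024,-0.0056,0],0],
    [0,[-0.003,-0.0053,0],0],
    [0,[-0.0035,-0.0049,0],0],
  ],
)

```text
time_s: 12.0
tool_pos: [0.6393, 0.0571, 0.1337]
tcp_rot: [0.449, 0.893, 0.001, 0.0]
force: [4.0, 2.6, -5.4]
gripper_width: 0.0172
finger_force: 30.0
```

```bash
python3 st.py .5912 .093
```

```text
ang -0.6415530283668157 r 0.060022922659363355 Fopp 4.43473432268613 Frad 1.655402976363126 [ 3.98017896  2.56230424 -5.41814876] 12.0
```

Request:
move_arm(
  commands=[
    [0,[-0.0039,-0.0046,0],0],
    [0,[-0.0044,-0.0041,0],0],
    [0,[-0.0048,-0.0037,0],0],
  ],
)

```text
time_s: 12.38
tool_pos: [0.6259, 0.0442, 0.1337]
tcp_rot: [0.449, 0.893, 0.001, 0.0]
force: [5.0, 2.6, -5.5]
gripper_width: 0.0174
finger_force: 30.0
```

```bash
python3 st.py .5912 .093
```

```text
ang -0.9526419449465932 r 0.05990486040882974 Fopp 5.593486438884367 Frad 0.7884797069135839 [ 5.01535791  2.59903364 -5.50166492] 12.375
```

Request:
move_arm(
  commands=[
    [0,[-0.0051,-0.0032,0],0],
    [0,[-0.0055,-0.0027,0],0],
  ],
)

```text
time_s: 12.62
tool_pos: [0.6156, 0.0384, 0.1337]
tcp_rot: [0.449, 0.893, 0.001, 0.001]
force: [5.8, 2.9, -6.1]
gripper_width: 0.0175
finger_force: 30.0
```

```bash
python3 st.py .5912 .093
```

```text
ang -1.1503639102240402 r 0.05975684812851226 Fopp 6.504760168798675 Frad -0.30315035917110944 [ 5.81454467  2.93170177 -6.1277192 ] 12.625
```

Request:
move_arm(
  commands=[
    [0,[0,0,0],0],
    [0,[0,0,0],0],
    [0,[0,0,0],0],
    [0,[0,0,0],0],
    [0,[0,0,0],0],
    [0,[0,0,0],0],
  ],
)

```text
time_s: 13.38
tool_pos: [0.615, 0.038, 0.1336]
tcp_rot: [0.45, 0.893, 0.0, -0.0]
force: [2.1, 3.8, -3.6]
gripper_width: 0.0174
finger_force: 30.0
```

```bash
python3 st.py .5912 .093; python3 arc.py .5912 .093 .1 6 .6151 .0374
```

```text
ang -1.1628748725063185 r 0.05990295384777266 Fopp 3.4063177064461576 Frad -2.70776480004434 [ 2.05264415  3.83687927 -3.64553509] 13.375
r 0.06051917051645703 ang -1.1648197069149853
[0, [-0.0057, -0.0021, 0], 0], [0, [-0.0058, -0.0015, 0], 0], [0, [-0.006, -0.001, 0], 0], [0, [-0.006, -0.0003, 0], 0], [0, [-0.0061, 0.0003, 0], 0], [0, [-0.006, 0.0008, 0], 0], end [0.5795 0.0336]
```

The force stays at 3.4 N standing, so the jar is nipped at roughly 35 N. A small further turn should centre it in the range.

Request:
move_arm(
  commands=[
    [0,[-0.0028,-0.0011,0],0],
    [0,[-0.0029,-0.001,0],0],
  ],
)

```text
time_s: 13.62
tool_pos: [0.6104, 0.0363, 0.1338]
tcp_rot: [0.449, 0.893, 0.001, 0.001]
force: [5.1, 4.9, -6.5]
gripper_width: 0.0171
finger_force: 30.0
```

```bash
python3 st.py .5912 .093
```

```text
ang -1.2443950133836987 r 0.05983401596845775 Fopp 6.389317481519198 Frad -2.9738712966740666 [ 5.09844503  4.8655058  -6.49656006] 13.625
```

Request:
move_arm(
  commands=[
    [0,[0,0,0],0],
    [0,[0,0,0],0],
    [0,[0,0,0],0],
    [0,[0,0,0],0],
    [0,[0,0,0],0],
    [0,[0,0,0],0],
  ],
)

```text
time_s: 14.38
tool_pos: [0.61, 0.0362, 0.1337]
tcp_rot: [0.45, 0.893, 0.001, 0.001]
force: [5.2, 4.0, -5.1]
gripper_width: 0.0174
finger_force: 30.0
```

```bash
python3 st.py .5912 .093
```

```text
ang -1.251055491467451 r 0.059869629430409896 Fopp 6.218501170375671 Frad -2.185350579133511 [ 5.21642774  4.02919292 -5.14940428] 14.375
```

Request:
move_arm(
  commands=[
    [0,[0,0,0],0],
    [0,[0,0,0],0],
    [0,[0,0,0],0],
    [0,[0,0,0],0],
    [0,[0,0,0],0],
    [0,[0,0,0],0],
  ],
)

```text
time_s: 15.12
tool_pos: [0.61, 0.0362, 0.1337]
tcp_rot: [0.449, 0.893, 0.001, 0.001]
force: [4.9, 3.9, -4.7]
gripper_width: 0.0174
finger_force: 30.0
```

```bash
python3 st.py .5912 .093; python3 - <<'E'
from h import *
cam('side');
E
python3 st.py .5912 .093
```

```text
ang -1.2508684318169303 r 0.0598402734785379 Fopp 5.856579166511123 Frad -2.137714834561457 [ 4.88709791  3.87112623 -4.65402163] 15.125
ang -1.2504555420493244 r 0.059839815337744816 Fopp 5.110131208373181 Frad -2.2295866440153316 [ 4.14809485  3.72529283 -4.4269351 ] 15.175
```

Turn since the nip is about 0.35 rad, or about 44 N. The forces agree with that being firm and within range, so I'll release and rise.

Request:
move_arm(
  commands=[
    [0.5,[0,0,0],0],
    [0.5,[0,0,0],0],
    [0.5,[0,0,0],0],
    [0.5,[0,0,0],0],
    [0.5,[0,0,0.02],0],
    [0.5,[0,0,0.04],0],
    [0.5,[0,0,0.04],0],
    [0.5,[0,-0.04,0.04],0],
    [0.5,[0,-0.05,0],0],
    [0.5,[0,-0.05,0],0],
    [0.5,[0,-0.05,0],0],
    [0.5,[0,0,0],0],
  ],
)

```text
time_s: 16.68
tool_pos: [0.608, -0.1603, 0.2741]
tcp_rot: [0.453, 0.891, -0.001, 0.001]
force: [-0.1, -0.4, 1.2]
gripper_width: 0.044
finger_force: 0.0
```

```bash
python3 - <<'E'
from h import *
i,K,T=cam('side');j,K1,T1=cam('top')
cv2.imwrite('pics/d5.png',cv2.resize(np.hstack([i[130:310,250:390],cv2.copyMakeBorder(j[190:310,280:480],0,60,0,0,0)]),None,fx=2.3,fy=2.3,interpolation=2))
E
```

```text
(no output)
```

View pics/d5.png

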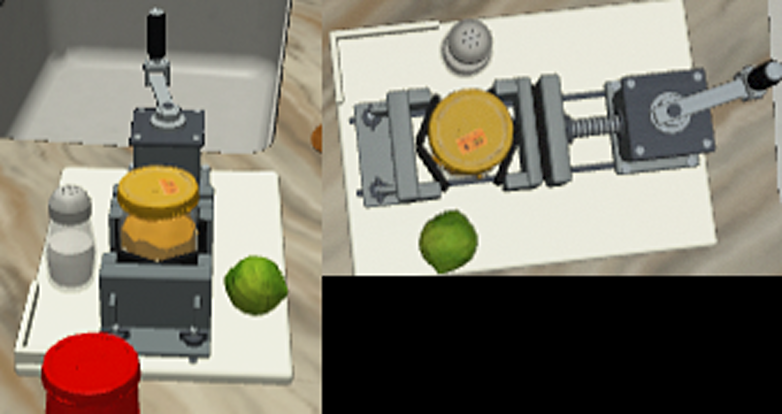

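The grip stands upright with its end at about (157,15) in the side half, and the jar is upright between both Vs at (471,131). The crank held at about -1.25 rad, and the lime and shaker have not moved. Handing in.

```bash
python3 -c "
from station import job; print(job.close_job())"
```

```text
the job is handed in; nothing more can be done
None
```

The job is handed in, but no verdict came back: the grip stands upright, the jar is upright and clamped at an estimated 44 N (the last standing force readings were noisy, 5.1–6.2 N), and the lime and salt shaker were not touched.

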